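Seat the spacer, then peel the snap cover off the tray stack and offer it up over the nest

ROBOT

A 6-joint arm with a two-finger parallel gripper is mounted at the origin on a cart in front of the work surface, level with it; the furniture and walls round the work are solid. World frame = base frame: x ahead of the robot, y to its left, z up, the work surface at z = 0. Lengths are in m, angles in degrees, forces in N, time in s.
With the tool pointing down it reaches from about 0.3 to 0.825 m from the base axis. Payload 5.4 kg.
Tool frame: the origin (TCP) lies at the centre of the arm's flange, where the gripper is bolted on; the fingertips stand 190 mm ahead of it and the grasp point (between the pads) lies 171 mm ahead of it (finger_overhang is the distance from the TCP to the fingertips, in m); z points along the fingers, y is the direction in which the jaws open and shut (so a half turn about z gives the same grasp; the last joint's range is limited). The gripper opens to 92 mm and grips with 3 to 60 N. Pads are 20 mm wide; open, the fingers measure 128 mm over their backs; the gripper's body (75 mm by 189 mm) begins 69 mm behind the grasp point.
Start: joints at [60.842, 9.076, 91.501, -0, 79.423, -12.038], TCP at [0.169, 0.55, 0.405] pointing down, gripper open.
Joint ranges: [-166.64, 166.64], [-54.1, 131.32], [10.49, 154.53], [-73.88, 253.88], [9.74, 151.15], [-171.62, 171.62]. Speed limits (degrees/s): [147.25, 147.25, 180, 180, 180, 180].

INTERFACE

Orientations are given as a 3x3 rotation matrix whose columns are the frame's x, y, z axes.
In Python, from workcell import get_state, snapshot, sign_off, finger_overhang gives the robot as it stands. The module is installed in compiled form; this text tells all that it offers.
- The arm moves only by the shell command python3 -m handwheel 'ROWS' [FORCE]. ROWS is JSON, a list of rows, each a list of 7 numbers: the shift along the tool's x, y, z in m, then the turn, a rotation vector about the tool's x, y, z in rad, then the opening, from 0 (shut) to 1 (fully open). In form: [[tx, ty, tz, ax, ay, az, claw], ...]. A call has 1 to 12 rows; each row shifts and turns the commanded pose from where the row before left it, along the tool's axes as they then stand; what a row does not reach is not made up. A row lasts 1/10 s, in which the tool goes at most 50 mm and 8.59 degrees, less where a joint would pass 70% of its speed; a pose out of reach is approached as far as the arm can. A call with a gripper value outside its range is refused whole. The fingers move at their own pace and stop on an object; FORCE is the grip in N (left out, the last holds). Time passes only in rows, so rows that do not move let the fingers close. It gives the time, the measured TCP pose, the force and the opening at its end, in the units of the state.
- get_state(): the state, without advancing time (a new reading comes with each control period).
- snapshot(name): name is "scene" or "top" or "wrist"; returns a dict with "frame" (420x560x3 uint8, blue, green, red), "vfov" (degrees; the focal length in pixels is half the picture's height over the tangent of half this angle, whatever the lens; pixels are square), "cx", "cy" (the principal point, pixels), "k1" (the pictures are not rectified: a ray, as slopes to the right and down, at radius r is drawn at 1 + k1 r^2 times it, then the intrinsics apply), "rvec" (rotation vector, rad) and "tvec" (3), from world to camera coordinates, as OpenCV has them. Camera axes: x right, y down, z forward; pixel columns grow to the right and rows downward; lengths in m; the calibration is good to about 2 mm. A picture is of the moment at which its call begins. There is no depth.
- sign_off(): hands the job in, once; it reports no verdict.
The state is a dict: "time": time; "joint_pos": joint angles; "qvel": joint speeds; "effort": joint torques, N m; "tool_pos": TCP position; "ee_rot": TCP orientation; "contact_force": force on the tool from outside, world axes, zero at the start; "torque": the same for the moment, N m; "grip_width": finger opening in m.
Only numpy, scipy, OpenCV 4.12 (cv2) and the standard library are available. Lean on these libraries where they do the work, as an engineer would, in place of code of your own. Each camera call takes 0.05 s, during which the arm holds its last target. There are 200 camera calls.

TASK

Seat the aluminium spacer block squarely in the pocket of the aluminium nest and let go of it. Then peel the blue cover off the clinging tray stack: take it by the yellow corner lug and raise that corner first, with the diagonally opposite corner staying down, so that the trays stay put on the bench. Finish while holding the cover by its lug, level and still, centred over the nest at roughly a hand's breadth (10 cm) above it (do not lower it on or let go), without disturbing the heat sink, the silver knob or the two black capacitors.

Things in the scene. Friction and masses are not known exactly. Their poses are not given: they have to be found in the camera images.
- spacer (a point): Centre of the loose aluminium spacer block (0.12 kg), lying flat on the grey mat of the right-hand bench, whose top is at z = 0.004. It measures 30 mm along its own x, 45 mm along its own y and 20 mm in height.
- pocket (a point): Centre of the floor of the pocket in the aluminium nest, a fixed plate 110 (x) by 150 (y) by 30 mm high on the white pad with a dark screw in each corner. The pocket is 36 mm along this point's x, 51 mm along its y, 8 mm deep, with upright walls and a small chamfer; a seated spacer stands 12 mm proud. The nest's top is 8 mm above this point; z is up.
- trays: Three grey trays on a dark base plate (134 in x, 166 mm in y), one loose stack, 0.8 to 1.0 kg. Origin: centre of the underside, z up. The cover lies on it 30 mm up. Four orange sprung nibs (x +-57, y +-45, tops 41 mm up) reach over the cover's long edges, about 2 N each: pulled straight up, the cover can bring the trays along; turned up about far_corner, the nibs let go one after another.
- cover_centre (a point): Centre of the underside of the blue plastic cover (0.08 kg): flange 110 (x) by 150 (y) by 4 mm, with a hollow dome 72 by 112 mm in the middle, its top 22 mm above the underside, which fits loosely over a 9 mm high boss of the stack. Axes are those of the cover, which lies square on the trays.
- lug (a point): Centre of the yellow pull lug at the cover's +x +y corner, 59 mm in x, 80 mm in y from cover_centre and 18 mm above the underside. A fin 10 mm thick along this point's y, 26 mm long along its x (outward along the diagonal), reaching 14 mm above and below this point; its foot is an ear of 16 mm radius, so fingertips must stop less than 14 mm below this point. Grip across the thickness, from above.
- far_corner (a point): Corner of the cover's underside that is diagonally opposite the lug, at x = -53, y = -73 mm from cover_centre: the point the cover pivots on while it is peeled. About 180 mm from the lug, measured level.
- heat_sink: Black finned heat sink, 30x40x22 mm, bystander; origin at the centre of its underside.
- spare_knob_silver: Silver knob, 28 mm across, 20 mm high, bystander; origin at the centre of its underside.
- spare_cap_0: Black upright capacitor, 26 mm across, 35 mm high, on the grey mat, bystander; origin at the centre of its underside.
- spare_cap_1: Second black upright capacitor, the same size, on the grey mat, bystander; origin at the centre of its underside.

How it is judged (in metres and radians):
On the way, in this order (a step that is already met when the one before it is completed fails the run):
1. the spacer block sits flat on the floor of the nest's pocket, square in it, and is let go (horizontal distance between spacer and pocket below 0.006 m and z of spacer in the frame of pocket between 0.006 and 0.0135 m and angle between the y axis of spacer and the y axis of pocket, either way round below 0.15 rad and angle between spacer's own z axis and vertical below 0.1 rad and contact force between the fingers and spacer_block below 0.1 N), for 0.2 s.
2. the cover's lug corner is raised (cover tilted by more than 0.12 rad) while the opposite corner is still down on the trays (less than 12 mm up) (angle between cover_centre's own z axis and vertical above 0.12 rad and z of lug in the frame of trays above 0.063 m and z of far_corner in the frame of trays below 0.042 m and angle between trays's own z axis and vertical below 0.08 rad), for 0.1 s.
At the end, for the whole second after the job is handed in: The cover hangs from the fingers alone, still, level within 0.22 rad, its centre within 45 mm of the pocket's centre (seen from above), its underside 40 to 180 mm above the nest's top; the spacer is still seated flat and square; the trays stand within 30 mm of their start (horizontal distance between spacer and pocket below 0.006 m and z of spacer in the frame of pocket between 0.006 and 0.0135 m and angle between the y axis of spacer and the y axis of pocket, either way round below 0.15 rad and angle between spacer's own z axis and vertical below 0.1 rad and angle between cover_centre's own z axis and vertical below 0.22 rad and horizontal distance between cover_centre and pocket below 0.045 m and z of cover_centre in the frame of pocket between 0.048 and 0.188 m and contact force between the fingers and cover above 1 N and contact force between cover and nest below 0.05 N and contact force between cover and spacer_block below 0.05 N and contact force between cover and trays below 0.05 N and linear speed of cover below 0.04 m/s and distance of trays from where it was at the start of the episode below 0.03 m and angle between trays's own z axis and vertical below 0.05 rad); the arm keeps its last pose, push and grip.
It fails at once if the trays are lifted along or tipped (raised 15 mm or tilted 0.15 rad) or shoved 50 mm (angle between trays's own z axis and vertical above 0.15 rad or height (world z) of trays above 0.0155 m or distance of trays from where it was at the start of the episode above 0.05 m).
It fails at once if a bystander (heat sink, silver knob, capacitor) is moved 20 mm or tipped (distance of any of heat_sink, spare_knob_silver, spare_cap_0, spare_cap_1 from where it was at the start of the episode above 0.02 m).
It also fails if it takes over 51 s, if anything falls off the work surface, if the arm or the gripper's body presses on something with over 40 N, if the wrist force passes 120 N, or if a joint passes its speed limit or range.

## Working session

There is one attempt and no reset: what is moved stays moved. The work goes in short steps, Python scripts to look and compute and a shell command to move; the robot and the scene stay as the last step left them, time stands still between calls to the robot, and variables do not carry over. Pictures are saved under pics/ and viewed, about 8 in all and at most 12, crops included, and the job is handed in when it is done.

```bash
mkdir -p pics; cat > h.py <<'E'
import numpy as np, cv2
from workcell import get_state, snapshot
def snap(n,name=None):
    s=snapshot(n)
    if name: cv2.imwrite(f'pics/{name}.png',s['frame'])
    return s
def cam(s):
    f=210/np.tan(np.radians(s['vfov'])/2)
    R=cv2.Rodrigues(np.array(s['rvec'],float))[0]; t=np.array(s['tvec'],float).ravel()
    return f,R,t
def ray(s,u,v):
    f,R,t=cam(s); d=np.array([(u-s['cx'])/f,(v-s['cy'])/f]); x=d.copy()
    for _ in range(30): x=d/(1+s['k1']*(x@x))
    return -R.T@t, R.T@np.array([x[0],x[1],1])
def onz(s,u,v,z):
    o,d=ray(s,u,v); return o+d*(z-o[2])/d[2]
def proj(s,p):
    f,R,t=cam(s); c=R@np.array(p)+t; x=c[:2]/c[2]; x=x*(1+s['k1']*(x@x)); return x*f+[s['cx'],s['cy']]
E
python3 - <<'E'
from h import *
import pickle
for n in('top','scene'):
    s=snap(n,n+'0'); pickle.dump(s,open(n+'0.pkl','wb')); print(n,s['vfov'],s['k1'],ray(s,280,210))
print(get_state())
E
```

```text
top 50.46267008162344 -0.1185196784731071 (array([0.32713624, 0.05675197, 1.37739712]), array([ 0.20110707, -0.04255708, -0.97888647]))
scene 57.056442837691314 -0.08793083368706264 (array([ 0.1844575 , -0.64113587,  0.57013105]), array([ 0.42478546,  0.71345026, -0.55736655]))
{'time': 0.1, 'joint_pos': array([ 6.08419445e+01,  9.10998948e+00,  9.15643908e+01, -3.91184321e-04,
        7.94243091e+01, -1.20381351e+01]), 'qvel': array([-0.0138086 , -0.00171834, -0.23846238,  0.0403289 , -0.17754826,
       -0.00344776]), 'effort': array([-7.58179976e-05, -3.86501992e+01, -3.22961283e+01,  7.03770085e-02,
        3.39505810e-02, -4.61362379e-05]), 'tool_pos': array([0.16916325, 0.549291  , 0.40381275]), 'ee_rot': array([[-9.55690950e-01,  2.94370709e-01, -8.33354032e-04],
       [ 2.94371677e-01,  9.55689826e-01, -1.50745312e-03],
       [ 3.52677925e-04, -1.68597513e-03, -9.99998517e-01]]), 'contact_force': array([-0.17803929, -0.15992483,  0.46409526]), 'torque': array([ 0.00442929,  0.01581082, -0.00725137]), 'grip_width': 0.09171439391516358}
```

View pics/top0.png

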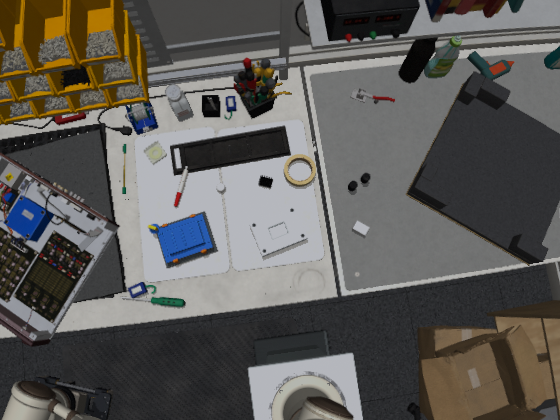

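View pics/scene0.png

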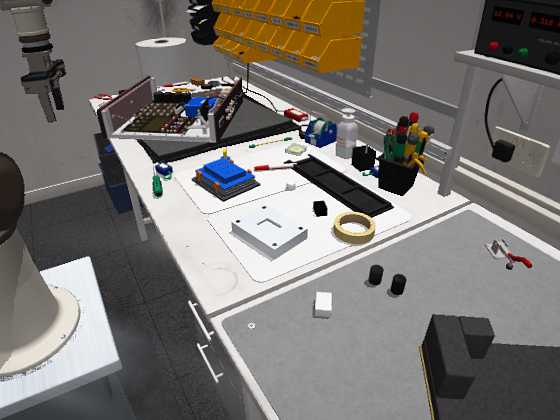

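The top view shows the spacer at (361,229), caps at (352,186) and (365,178), and the nest at (278,232). The blue cover is at (186,238) with its lug at about (153,228). The knob is at (221,187) and the heat sink at (265,181). The scene view agrees, with the spacer at (323,305) and the nest at (270,230).

```bash
python3 - <<'E'
from h import *
import pickle
s=pickle.load(open('top0.pkl','rb')); im=s['frame']
g=cv2.cvtColor(im,cv2.COLOR_BGR2GRAY); hsv=cv2.cvtColor(im,cv2.COLOR_BGR2HSV)
def rect(mask,x0,x1,y0,y1,z,lab):
    m=np.zeros_like(mask); m[y0:y1,x0:x1]=mask[y0:y1,x0:x1]
    c=max(cv2.findContours(m,cv2.RETR_EXTERNAL,cv2.CHAIN_APPROX_NONE)[0],key=cv2.contourArea)
    P=np.array([onz(s,u,v,z)[:2] for u,v in c[:,0]]); r=cv2.minAreaRect((P*1000).astype(np.float32))
    print(lab,np.round(r[0],1),np.round(r[1],1),round(r[2],1),'boxpts',np.round(cv2.boxPoints(r)).tolist())
rect((g>190).astype(np.uint8)*255,345,378,215,245,.024,'spacer')
rect(cv2.inRange(hsv,(100,120,60),(125,255,255)),155,220,205,270,.035,'cover')
rect(cv2.inRange(hsv,(20,120,120),(35,255,255)),140,170,215,240,.055,'lug')
for l,(u,v) in dict(cap0=(352,186),cap1=(365,178),knob=(221,187),hs=(265,181),nestc=(278,231),lug=(153,228)).items(): print(l,np.round(onz(s,u,v,.03)*1000))
cr=np.hstack([cv2.resize(im[195:265,235:315],(400,350),interpolation=2),cv2.resize(im[200:270,140:220],(400,350),interpolation=2)])
cr2=np.hstack([cv2.resize(im[165:235,335:415],(400,350),interpolation=2)])
cv2.imwrite('pics/crop0.png',cr)
E
```

```text
Traceback (most recent call last):
ValueError: max() iterable argument is empty
```

```bash
cat > m.py <<'E'
from h import *
import pickle
s=pickle.load(open('top0.pkl','rb')); im=s['frame']
g=cv2.cvtColor(im,cv2.COLOR_BGR2GRAY); hsv=cv2.cvtColor(im,cv2.COLOR_BGR2HSV)
print(g[229,355:367],g[215,361],im[238,186],im[228,150:157].tolist())
def rect(mask,x0,x1,y0,y1,z,lab):
    m=np.zeros_like(mask); m[y0:y1,x0:x1]=mask[y0:y1,x0:x1]
    c=max(cv2.findContours(m,cv2.RETR_EXTERNAL,cv2.CHAIN_APPROX_NONE)[0],key=cv2.contourArea)
    P=np.array([onz(s,u,v,z)[:2] for u,v in c[:,0]]); r=cv2.minAreaRect((P*1000).astype(np.float32))
    print(lab,np.round(r[0],1),np.round(r[1],1),round(r[2],1),'boxpts',np.round(cv2.boxPoints(r)).tolist())
rect((g>150).astype(np.uint8)*255,345,378,215,245,.024,'spacer')
rect(cv2.inRange(hsv,(100,120,40),(125,255,255)),155,220,205,270,.035,'cover')
rect(cv2.inRange(hsv,(20,100,80),(35,255,255)),140,165,215,240,.055,'lug')
for l,(u,v) in dict(cap0=(352,186),cap1=(365,178),knob=(221,187),hs=(265,181),nestc=(278,231),lug=(153,228)).items(): print(l,np.round(onz(s,u,v,.03)*1000))
cr=np.hstack([cv2.resize(im[195:265,235:315],(400,350),interpolation=2),cv2.resize(im[200:270,140:220],(400,350),interpolation=2)])
cv2.imwrite('pics/crop0.png',cr)
E
python3 m.py
```

```text
[170 179 183 183 183 183 183 183 183 184 183 183] 114 [173  88  37] [[58, 105, 116], [41, 137, 149], [39, 155, 161], [29, 160, 166], [30, 174, 179], [17, 133, 158], [7, 70, 87]]
spacer [ 516.6 -241.7] [42.8 28.9] 50.4 boxpts [[492.0, -249.0], [514.0, -267.0], [541.0, -234.0], [519.0, -216.0]]
cover [563.5 304.4] [126.5 155.8] 11.6 boxpts [[486.0, 368.0], [517.0, 215.0], [641.0, 241.0], [610.0, 393.0]]
lug [598.8 392.3] [26.9  8.6] 64.3 boxpts [[589.0, 382.0], [597.0, 378.0], [608.0, 403.0], [601.0, 406.0]]
cap0 [ 650. -236.   30.]
cap1 [ 670. -282.   30.]
knob [702. 171.  30.]
hs [702.  32.  30.]
nestc [540.  13.  30.]
lug [601. 395.  30.]
```

View pics/crop0.png

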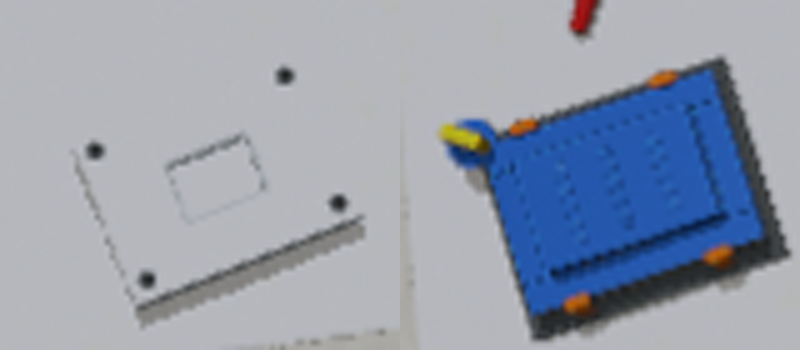

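The crop shows the four nest screws, the pocket outline at pixel (278,230.5), four orange nibs on the cover's long edges, and the yellow lug fin at the upper left. Next I'll localise the screws, nibs and lug in both views.

```bash
cat > m2.py <<'E'
from h import *
import pickle
S={n:pickle.load(open(n+'0.pkl','rb')) for n in('top','scene')}
def blobs(n,mask,box,amin=3):
    x0,x1,y0,y1=box; m=np.zeros_like(mask); m[y0:y1,x0:x1]=mask[y0:y1,x0:x1]
    k,_,st,c=cv2.connectedComponentsWithStats(m); return [(c[i],st[i,4]) for i in range(1,k) if st[i,4]>=amin]
def tri(a,b):
    (o1,d1),(o2,d2)=ray(S['top'],*a),ray(S['scene'],*b)
    A=np.c_[d1,-d2]; k=np.linalg.lstsq(A,o2-o1,rcond=None)[0]; p,q=o1+d1*k[0],o2+d2*k[1]
    return (p+q)/2*1000, np.linalg.norm(p-q)*1000
def near(bl,z,zb):  # match blobs across views by predicted position
    for c,a in bl['top']:
        p=proj(S['scene'],onz(S['top'],*c,z)); j=min(bl['scene'],key=lambda q:np.hypot(*(q[0]-p)))
        d=np.hypot(*(j[0]-p))
        if d<8: X,e=tri(c,j[0]); print(np.round(c,1),a,np.round(j[0],1),j[1],'tri',np.round(X,1),'gap',round(e,1),'onz',np.round(onz(S['top'],*c,zb)[:2]*1000,1))
def hs(n): return cv2.cvtColor(S[n]['frame'],cv2.COLOR_BGR2HSV)
print('screws'); near({n:blobs(n,(cv2.cvtColor(S[n]['frame'],6)<110).astype(np.uint8),b) for n,b in dict(top=(245,310,200,258),scene=(232,308,205,255)).items()},.031,.031)
print('nibs'); near({n:blobs(n,cv2.inRange(hs(n),(5,120,70),(17,255,255)),b) for n,b in dict(top=(150,222,205,265),scene=(180,270,150,205)).items()},.038,.038)
print('lug'); near({n:blobs(n,cv2.inRange(hs(n),(19,100,60),(35,255,255)),b) for n,b in dict(top=(140,165,215,240),scene=(205,245,140,175)).items()},.055,.052)
t=S['top']
# pocket edges: light spacer in scene view
g=cv2.cvtColor(S['scene']['frame'],6)
print(np.round(proj(S['scene'],(.5166,-.2417,.024)),1), np.round(proj(S['scene'],(.5166,-.2417,.004)),1))
m=(g>150).astype(np.uint8); print(blobs('scene',m,(305,340,283,325),30))
E
python3 m2.py
```

```text
screws
[291.7 210. ] 7 [300.  227.7] 7 tri [598.8 -37.6  29.5] gap 0.8 onz [598.9 -37.6]
[253.7 225. ] 7 [263.5 207. ] 6 tri [568.1  84.7  29.2] gap 0.6 onz [568.1  84.6]
[302.1 235.1] 8 [274.1 244.1] 8 tri [516.9 -57.9  28.4] gap 1.2 onz [517.  -57.9]
[264.  250.7] 7 [237.5 220.7] 6 tri [485.2  63.8  29.8] gap 0.8 onz [485.4  63.7]
nibs
[192.3 215.2] 10 [248.8 170.3] 10 tri [621.6 268.8  36.2] gap 2.7 onz [622.5 268.1]
[164.2 224.9] 12 [231.  160.6] 10 tri [604.4 358.4  33.9] gap 0.7 onz [603.9 357.4]
[203.4 250.9] 16 [216.3 187.1] 36 tri [508.9 248.   23.9] gap 3.0 onz [508.4 245.6]
[175.1 260.6] 17 [198.8 175.7] 33 tri [490.9 337.5  23.4] gap 2.5 onz [490.3 334.2]
lug
[152.2 227.2] 30 [224.3 152.9] 34 tri [599.  393.4  47.3] gap 1.7 onz [598.9 391.9]
[323.  297.9] [322.3 305.2]
[(array([321.74482759, 297.22758621]), np.int32(580)), (array([335.46666667, 301.57777778]), np.int32(45)), (array([321.49038462, 320.69230769]), np.int32(104))]
```

```bash
cat > go.py <<'E'
import sys
from h import *
from scipy.spatial.transform import Rotation as Ro
def report(tgt,jaw):
    s=get_state(); R=s['ee_rot']; p=s['tool_pos']
    a=np.radians(jaw); y=np.array([np.cos(a),np.sin(a),0])
    if y@R[:,1]<0: y=-y
    z=np.array([0,0,-1.]); D=np.c_[np.cross(y,z),y,z]
    print('t',round(s['time'],2),'p',np.round(p,4),'jaw',round(np.degrees(np.arctan2(R[1,1],R[0,1])),2),'shift',np.round(R.T@(np.array(tgt)-p),4),'turn',np.round(Ro.from_matrix(R.T@D).as_rotvec(),4),'w',round(s['grip_width'],4),'F',np.round(s['contact_force'],1),'j',np.round(s['joint_pos'],1))
if __name__=='__main__': a=list(map(float,sys.argv[1:])); report(a[:3],a[3])
E
python3 -m handwheel '[[-0.0314,-0.0363,0,0,0,0,1],[-0.0314,-0.0363,0,0,0,0,1],[-0.0314,-0.0363,0,0,0,0,1],[-0.0314,-0.0363,0,0,0,0,1],[-0.0314,-0.0363,0,0,0,0,1],[-0.0314,-0.0363,0,0,0,0,1],[-0.0314,-0.0363,0,0,0,0,1],[-0.0314,-0.0363,0,0,0,0,1],[-0.0314,-0.0363,0,0,0,0,1]]'
python3 -m handwheel '[[-0.0314,-0.0363,0,0,0,0,1],[-0.0314,-0.0363,0,0,0,0,1],[-0.0314,-0.0363,0,0,0,0,1],[-0.0314,-0.0363,0,0,0,0,1],[-0.0314,-0.0363,0,0,0,0,1],[-0.0314,-0.0363,0,0,0,0,1],[-0.0314,-0.0363,0,0,0,0,1],[-0.0314,-0.0363,0,0,0,0,1],[-0.0314,-0.0363,0,0,0,0,1]]'
python3 -m handwheel '[[0,0,0,0,0,0.149,1],[0,0,0,0,0,0.149,1],[0,0,0,0,0,0.149,1],[0,0,0,0,0,0.149,1],[0,0,0,0,0,0.149,1],[0,0,0,0,0,0.149,1],[0,0,0,0,0,0.149,1],[0,0,0,0,0,0.149,1],[0,0,0,0,0,0.149,1],[0,0,0,0,0,0.149,1],[0,0,0,0,0,0.149,1],[0,0,0,0,0,0.149,1]]'
python3 go.py .517 -.242 .300 -39.6
```

```text
time: 1.0
tool_pos: [0.3432, 0.1523, 0.4045]
ee_rot: [[-0.956, 0.294, 0.0], [0.294, 0.956, 0.0], [-0.0, 0.0, -1.0]]
contact_force: [1.4, 1.3, 0.7]
grip_width: 0.0923
time: 1.9
tool_pos: [0.5174, -0.2433, 0.4041]
ee_rot: [[-0.956, 0.295, -0.001], [0.295, 0.956, 0.001], [0.001, 0.0, -1.0]]
contact_force: [0.4, 0.6, -0.6]
grip_width: 0.0915
time: 3.1
tool_pos: [0.517, -0.2412, 0.4041]
ee_rot: [[0.499, 0.867, -0.001], [0.867, -0.499, 0.001], [0.0, -0.001, -1.0]]
contact_force: [0.6, 1.1, -0.5]
grip_width: 0.092
t 3.1 p [ 0.517  -0.2412  0.4041] jaw -29.92 shift [-0.0007  0.0005  0.1041] turn [-1.10e-03 -1.00e-04  1.69e-01] w 0.092 F [ 0.6  1.1 -0.5] j [-37.1   8.5  92.3   0.   79.3  -7.2]
```

```bash

python3 -m handwheel '[[0,0,0.035,0,0,0.085,1],[0,0,0.035,0,0,0.084,1],[0,0,0.034,0,0,0,1],[0,0,0,0,0,0,1],[0,0,0,0,0,0,1]]'
cat > sp.py <<'E'
from h import *
import pickle
s=snap('wrist','w1'); pickle.dump(s,open('w1.pkl','wb'))
g=cv2.cvtColor(s['frame'],6); u,v=proj(s,(.5166,-.2417,.024)); print(u,v,g[int(v),int(u)])
for th in(140,150,160):
    k,L,st,c=cv2.connectedComponentsWithStats((g>th).astype(np.uint8)); i=L[int(v),int(u)]
    if i==0: continue
    ct=cv2.findContours((L==i).astype(np.uint8),0,1)[0][0]
    P=np.array([onz(s,*q,.024)[:2] for q in ct[:,0].astype(float)]); r=cv2.minAreaRect((P*1000).astype(np.float32)); print(th,st[i],np.round(r[0],1),np.round(r[1],1),r[2])
E
python3 sp.py; python3 go.py .517 -.242 .300 -39.6
```

```text
time: 3.6
tool_pos: [0.5171, -0.2413, 0.3008]
ee_rot: [[0.633, 0.775, -0.001], [0.775, -0.633, 0.001], [-0.0, -0.001, -1.0]]
contact_force: [-0.0, 0.1, 0.8]
grip_width: 0.0919
283.35525167902665 215.8939841853109 203
140 [   80     0   480   305 67435] [ 545.5 -233.3] [254.1 424.8] 63.156681060791016
150 [ 269  189   36   49 1655] [ 520.2 -241.7] [43.9 30.8] 51.69422149658203
160 [ 269  189   35   49 1602] [ 519.9 -241.5] [43.6 29.9] 51.65436935424805
t 3.65 p [ 0.5176 -0.2417  0.3023] jaw -39.24 shift [-0.0006 -0.0002  0.0023] turn [ 0.002  -0.0001  0.0063] w 0.0919 F [-0.7 -0.   0.4] j [-37.1  14.2  97.7   0.   68.    2.1]
```

View pics/w1.png

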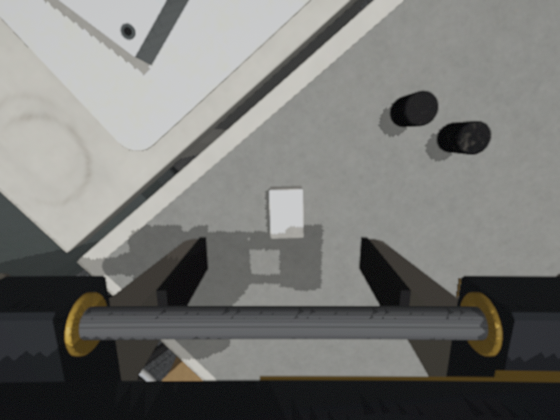

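The wrist view shows the spacer at (286,212) between the fingers and nearly aligned, with the caps well clear at (415,108) and (468,137). Descending and gripping.

```bash

python3 -m handwheel '[[0.0005,0.0007,0.030,0,0,-0.011,1],[0,0,0.030,0,0,0,1],[0,0,0.025,0,0,0,1],[0,0,0.011,0,0,0,1],[0,0,0,0,0,0,1]]'
python3 go.py .5185 -.2417 .205 -38.6
```

```text
time: 4.15
tool_pos: [0.5181, -0.2415, 0.205]
ee_rot: [[0.624, 0.781, -0.0], [0.781, -0.624, 0.0], [0.0, -0.0, -1.0]]
contact_force: [-0.2, -0.7, 0.2]
grip_width: 0.0919
t 4.15 p [ 0.5181 -0.2415  0.205 ] jaw -38.61 shift [ 0.0001  0.0004 -0.    ] turn [-0.0002 -0.     -0.0002] w 0.0919 F [-0.2 -0.7  0.2] j [-37.1  22.2 100.1   0.   57.7   1.5]
```

```bash

python3 -m handwheel '[[0,0,0,0,0,0,0],[0,0,0,0,0,0,0],[0,0,0,0,0,0,0],[0,0,0,0,0,0,0],[0,0,0,0,0,0,0],[0,0,0,0,0,0,0],[0,0,0,0,0,0,0],[0,0,0,0,0,0,0]]' 25
python3 -m handwheel '[[0,0,-0.015,0,0,0,0],[0,0,-0.025,0,0,0,0],[0,0,-0.030,0,0,0,0],[0,0,-0.025,0,0,0,0],[0,0,0,0,0,0,0]]'
python3 -m handwheel '[[0.0214,-0.0140,0,0,0,0,0],[0.0357,-0.0234,0,0,0,0,0],[0.0357,-0.0234,0,0,0,0,0],[0.0357,-0.0234,0,0,0,0,0],[0.0357,-0.0234,0,0,0,0,0],[0.0285,-0.0188,0,0,0,0,0],[0.0214,-0.0140,0,0,0,0,0]]'
python3 -m handwheel '[[0,0,0,0,0,-0.11,0],[0,0,0,0,0,-0.14,0],[0,0,0,0,0,-0.14,0],[0,0,0,0,0,-0.14,0],[0,0,0,0,0,-0.14,0],[0,0,0,0,0,-0.14,0],[0,0,0,0,0,-0.1115,0],[0,0,0,0,0,0,0],[0,0,0,0,0,0,0]]'
python3 - <<'E'
from h import *
import pickle
for n in('wrist','scene'):
    s=snap(n,n+'2'); pickle.dump(s,open(n+'2.pkl','wb'))
E
python3 go.py .5421 .0133 .25 14.2
```

```text
time: 4.95
tool_pos: [0.518, -0.2414, 0.2047]
ee_rot: [[0.624, 0.781, 0.0], [0.781, -0.624, -0.0], [-0.0, 0.0, -1.0]]
contact_force: [0.1, -0.6, -0.9]
grip_width: 0.0301
time: 5.45
tool_pos: [0.5193, -0.2422, 0.3047]
ee_rot: [[0.624, 0.781, 0.007], [0.781, -0.624, -0.005], [0.0, 0.009, -1.0]]
contact_force: [1.2, -1.7, -1.0]
grip_width: 0.0291
time: 6.15
tool_pos: [0.5412, 0.0158, 0.2984]
ee_rot: [[0.623, 0.782, -0.002], [0.782, -0.623, 0.001], [-0.001, -0.002, -1.0]]
contact_force: [-0.0, 0.0, -1.1]
grip_width: 0.0297
time: 7.05
tool_pos: [0.5415, 0.0136, 0.2989]
ee_rot: [[-0.242, 0.97, -0.001], [0.97, 0.242, 0.0], [0.001, -0.001, -1.0]]
contact_force: [-1.0, 0.9, -1.5]
grip_width: 0.0294
t 7.15 p [0.5417 0.0135 0.2992] jaw 14.07 shift [-0.0003  0.0004  0.0492] turn [-0.0007 -0.0003 -0.0022] w 0.0296 F [-1.  -1.  -0.6] j [-11.4  10.3 102.6  -0.   67.1 -25.4]
```

View pics/wrist2.png

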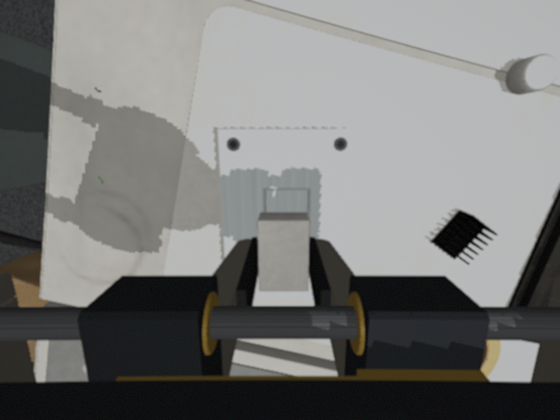

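The wrist view shows the spacer held squarely, its face spanning (258,213) to (310,290). The pocket outline behind it has its top edge at v≈188 and sides at u≈264 and 309. I'll compare those with projections.

```bash
python3 - <<'E'
from h import *
import pickle
s=pickle.load(open('wrist2.pkl','rb')); print('cam',np.round(ray(s,280,210)[0],3))
st=get_state();R=st['ee_rot'];p=st['tool_pos']
for dz in(.181,.201):
  for a in(-.0225,.0225):
    print('sp',dz,a,[np.round(proj(s,p+R@[a,b,dz])).tolist() for b in(-.015,.015)])
c,si=np.cos(np.radians(14.2)),np.sin(np.radians(14.2)); Q=np.array([[c,-si],[si,c]])
for x,y in((-18,25.5),(18,25.5),(18,-25.5),(-18,-25.5)):
    w=Q@[x,y]; print('pk',np.round(proj(s,(.5421+w[0]/1e3,.0133+w[1]/1e3,.030)),1))
g=cv2.cvtColor(s['frame'],6)
for c in np.array([[233,144],[341,144]]):
    w=g[c[1]-9:c[1]+10,c[0]-9:c[0]+10]; v,u=np.nonzero(w<90); u0,v0=u.mean()+c[0]-9,v.mean()+c[1]-9; print('screw',u0,v0,onz(s,u0,v0,.03)*1000)
cr=cv2.resize(g[165:305,230:340],(440,560),interpolation=2); cv2.imwrite('pics/crop2.png',cr)
E
```

```text
cam [0.525 0.081 0.28 ]
sp 0.181 -0.0225 [[258.0, 294.0], [309.0, 294.0]]
sp 0.181 0.0225 [[256.0, 221.0], [310.0, 221.0]]
sp 0.201 -0.0225 [[260.0, 278.0], [306.0, 278.0]]
sp 0.201 0.0225 [[259.0, 212.0], [307.0, 212.0]]
pk [262.2 188.8]
pk [305.2 188.7]
pk [304.4 245.9]
pk [263.4 246.1]
screw 232.90322580645162 143.93548387096774 [487.18723993  63.66187988  30.        ]
screw 340.010989010989 143.64835164835165 [571.01409462  84.75110771  30.        ]
```

View pics/crop2.png

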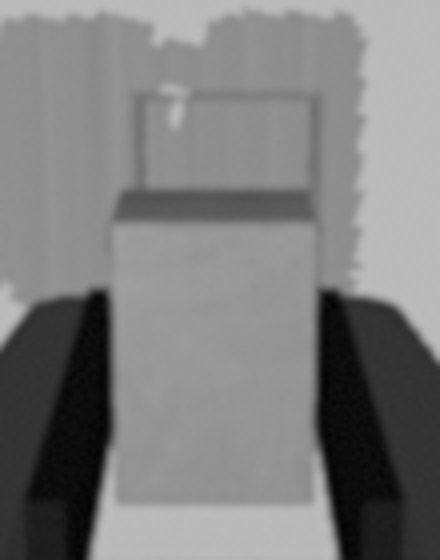

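The wrist camera agrees with the in-hand spacer, so the top camera is about 2.6 mm low in x. I'm taking the pocket at (0.5447, 0.0134) and the TCP target at (0.5449, 0.0127).

```bash

python3 -m handwheel '[[-0.0008,0.0015,0.02,0,0,0,0],[-0.0008,0.0014,0.02,0,0,-0.001,0],[0,0,0.016,0,0,0,0],[0,0,0.008,0,0,0,0],[0,0,0,0,0,0,0]]'
python3 go.py .5449 .0127 .223 14.15
python3 -m handwheel '[[0,0,0.004,0,0,0,0],[0,0,0.004,0,0,0,0],[0,0,0,0,0,0,0]]'
python3 go.py .5449 .0127 .223 14.15
```

```text
time: 7.65
tool_pos: [0.5445, 0.0128, 0.2345]
ee_rot: [[-0.245, 0.969, -0.003], [0.969, 0.245, 0.001], [0.001, -0.002, -1.0]]
contact_force: [-1.7, -0.7, -1.5]
grip_width: 0.0293
t 7.65 p [0.5445 0.0128 0.2345] jaw 14.2 shift [-0.0002  0.0004  0.0115] turn [-0.0024 -0.0011  0.0008] w 0.0293 F [-1.7 -0.7 -1.5] j [-11.4  16.1 104.1  -0.   60.  -25.6]
time: 7.95
tool_pos: [0.5451, 0.0127, 0.2277]
ee_rot: [[-0.246, 0.969, 0.0], [0.969, 0.246, -0.0], [-0.0, 0.0, -1.0]]
contact_force: [-0.0, -0.4, -2.2]
grip_width: 0.0292
t 7.95 p [0.5451 0.0127 0.2277] jaw 14.23 shift [ 0.     -0.0002  0.0047] turn [0.0001 0.     0.0014] w 0.0292 F [-0.  -0.4 -2.2] j [-11.4  16.7 104.2   0.   59.1 -25.6]
```

```bash

python3 -m handwheel '[[0,0,0.002,0,0,0,0],[0,0,0.0015,0,0,0,0],[0,0,0.001,0,0,0,0],[0,0,0,0,0,0,0]]'
python3 go.py .5449 .0127 .223 14.15
```

```text
time: 8.35
tool_pos: [0.5457, 0.0127, 0.2269]
ee_rot: [[-0.247, 0.969, -0.001], [0.969, 0.247, -0.0], [-0.0, -0.001, -1.0]]
contact_force: [-11.5, 1.5, 25.7]
grip_width: 0.0294
t 8.35 p [0.5457 0.0127 0.2269] jaw 14.27 shift [ 0.0002 -0.0008  0.0039] turn [-0.0006  0.0003  0.0021] w 0.0294 F [-11.5   1.5  25.7] j [-11.3  16.9 104.1  -0.   59.  -25.6]
```

Force of −11.5 N in x means I'm riding the +x chamfer. Backing up and shifting −x by 2 mm.

```bash

python3 -m handwheel '[[0,0,-0.005,0,0,0,0],[0,-0.002,0,0,0,0,0],[0,0,0.003,0,0,0,0],[0,0,0.002,0,0,0,0],[0,0,0,0,0,0,0]]'
python3 go.py .5429 .0127 .223 14.15
```

```text
time: 8.85
tool_pos: [0.5438, 0.012, 0.2267]
ee_rot: [[-0.246, 0.969, -0.001], [0.969, 0.246, -0.001], [-0.0, -0.001, -1.0]]
contact_force: [-11.7, 1.4, 29.4]
grip_width: 0.0294
t 8.85 p [0.5438 0.012  0.2267] jaw 14.27 shift [ 0.0009 -0.0007  0.0037] turn [-0.0008  0.0004  0.002 ] w 0.0294 F [-11.7   1.4  29.4] j [-11.5  16.7 104.4  -0.   59.  -25.7]
```

```bash

python3 -m handwheel '[[0,0,-0.005,0,0,0,0],[0,0,-0.006,0,0,0,0],[0,0,0,0,0,0,0],[0,0,0,0,0,0,0]]'
python3 - <<'E'
from h import *
import pickle
a=[]
for n in('wrist','scene'):
    s=snap(n); pickle.dump(s,open(n+'3.pkl','wb')); a.append(s)
w=cv2.resize(a[0]['frame'][170:310,220:350],(520,560),interpolation=2); f=a[1]['frame']; q=np.round(proj(a[1],(.5438,.012,.035))).astype(int); print(q)
v=cv2.resize(f[q[1]-35:q[1]+20,q[0]-14:q[0]+14],(280,550),interpolation=2); v=cv2.copyMakeBorder(v,0,10,0,0,0)
cv2.imwrite('pics/v3.png',np.hstack([w,v]))
E
python3 go.py .5429 .0127 .223 14.15
```

```text
time: 9.25
tool_pos: [0.5429, 0.0122, 0.2337]
ee_rot: [[-0.246, 0.969, -0.001], [0.969, 0.246, 0.0], [0.0, -0.001, -1.0]]
contact_force: [-0.3, 0.4, -1.2]
grip_width: 0.0295
[269 222]
t 9.35 p [0.5428 0.0122 0.2335] jaw 14.23 shift [0.0004 0.0002 0.0105] turn [-0.001  -0.0005  0.0015] w 0.0296 F [-0.6  0.  -1. ] j [-11.5  15.9 104.4  -0.   59.7 -25.7]
```

View pics/v3.png

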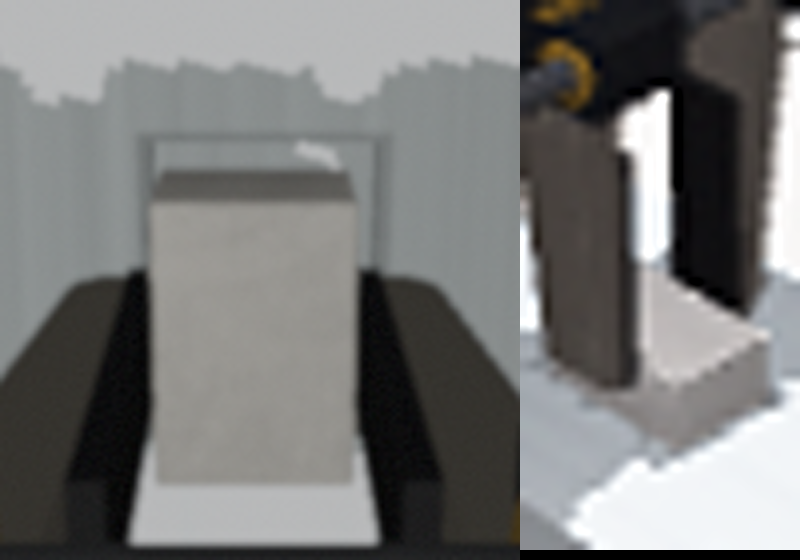

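```bash
python3 - <<'E'
from h import *
import pickle
s=pickle.load(open('wrist3.pkl','rb')); g=cv2.cvtColor(s['frame'],6)
st=get_state();R=st['ee_rot'];p=st['tool_pos']
T=lambda u,v,z:np.round((R.T@(onz(s,u,v,z)-p))[:2]*1000,2)
print('col285',list(zip(range(196,224),g[196:224,283].tolist())))
print('row209',list(zip(range(250,322),g[209,250:322].tolist())))
print('row260',g[260,250:315].tolist())
c=lambda x,y:(220+(x+.5)/4-.5,170+(y+.5)/4-.5)
print('pocket far',T(*c(264,135),.03),'left',T(*c(147,170),.03),'right',T(*c(381,170),.03))
print('spacer bottom front L/R',T(*c(155,170),.0325),T(*c(355,170),.0325),'top front',T(*c(151,200),.0525),T(*c(356,200),.0525),'top back',T(*c(158,484),.0525),T(*c(353,484),.0525))
E
```

```text
col285 [(196, 140), (197, 140), (198, 141), (199, 140), (200, 141), (201, 141), (202, 136), (203, 129), (204, 124), (205, 130), (206, 138), (207, 140), (208, 139), (209, 140), (210, 138), (211, 130), (212, 111), (213, 91), (214, 85), (215, 86), (216, 89), (217, 90), (218, 90), (219, 97), (220, 116), (221, 137), (222, 148), (223, 151)]
row209 [(250, 145), (251, 144), (252, 140), (253, 135), (254, 127), (255, 118), (256, 113), (257, 110), (258, 121), (259, 139), (260, 144), (261, 142), (262, 140), (263, 141), (264, 141), (265, 142), (266, 142), (267, 143), (268, 142), (269, 141), (270, 141), (271, 139), (272, 139), (273, 137), (274, 138), (275, 140), (276, 141), (277, 142), (278, 141), (279, 141), (280, 140), (281, 141), (282, 142), (283, 140), (284, 139), (285, 141), (286, 141), (287, 142), (288, 144), (289, 142), (290, 142), (291, 141), (292, 141), (293, 143), (294, 146), (295, 150), (296, 157), (297, 164), (298, 167), (299, 170), (300, 174), (301, 181), (302, 181), (303, 172), (304, 154), (305, 142), (306, 141), (307, 140), (308, 139), (309, 140), (310, 139), (311, 139), (312, 135), (313, 122), (314, 110), (315, 117), (316, 121), (317, 125), (318, 134), (319, 138), (320, 140), (321, 142)]
row260 [10, 12, 14, 6, 8, 6, 17, 58, 108, 139, 148, 148, 149, 149, 150, 150, 151, 150, 150, 152, 152, 152, 151, 150, 150, 150, 151, 150, 150, 150, 150, 150, 150, 149, 150, 151, 151, 150, 150, 150, 148, 148, 148, 147, 148, 149, 149, 149, 149, 148, 147, 148, 148, 148, 148, 148, 148, 141, 116, 68, 21, 7, 12, 11, 11]
pocket far [27.17  2.01] left [ 21.51 -16.46] right [21.48 20.48]
spacer bottom front L/R [ 22.16 -14.99] [22.14 16.16] top front [ 23.03 -13.95] [23.01 14.65] top back [-20.75 -13.86] [-20.77  15.06]
```

```bash
python3 - <<'E'
from h import *
import pickle, workcell
f=workcell.finger_overhang; print(f() if callable(f) else f)
S={n:pickle.load(open(n+'3.pkl','rb')) for n in('wrist','scene')}
s=S['scene']; st=get_state();R=st['ee_rot'];p=st['tool_pos']
# predicted spacer corners in scene crop coordinates (origin 255,187 scale 10)
for dz in(.181,.201):
  print(dz,[np.round((proj(s,p+R@[a,b,dz])-[255,187])*10+520*np.array([1,0])).tolist() for a,b in((-.022,-.015),(-.022,.015),(.022,.015))])
print('tip',[np.round((proj(s,p+R@[-.01,b,.190])-[255,187])*10+520*np.array([1,0])).tolist() for b in(-.018,.018)])
E
```

```text
0.1901
0.181 [[676.0, 358.0], [769.0, 305.0], [639.0, 231.0]]
0.201 [[678.0, 428.0], [769.0, 374.0], [641.0, 299.0]]
tip [[632.0, 374.0], [742.0, 310.0]]
```

The spacer has slipped about 5 mm lower in the grip. The scene view puts it there, and the wrist sizes match 45×30 mm at that depth. So the "contact" at TCP 0.227 was really the pocket floor. I'll centre it, lower and release.

```bash

python3 -m handwheel '[[0.0012,0.0008,0,0,0,0,0],[0.0012,0.0007,0,0,0,0,0],[0,0,0.003,0,0,0,0],[0,0,0.003,0,0,0,0],[0,0,0.001,0,0,0,0],[0,0,0,0,0,0,0]]'
python3 go.py .5439 .0137 .227 14.15
```

```text
time: 9.95
tool_pos: [0.544, 0.0149, 0.2271]
ee_rot: [[-0.246, 0.969, -0.0], [0.969, 0.246, 0.0], [0.0, -0.0, -1.0]]
contact_force: [-0.5, 0.2, -1.2]
grip_width: 0.0293
t 9.95 p [0.544  0.0149 0.2271] jaw 14.24 shift [-0.0011 -0.0003  0.0001] turn [-0.0003 -0.0001  0.0015] w 0.0293 F [-0.5  0.2 -1.2] j [-11.2  16.7 104.4  -0.   59.  -25.4]
```

```bash

python3 -m handwheel '[[0,0,0.001,0,0,0,0],[0,0,0.001,0,0,0,0],[0,0,0,0,0,0,0]]'
python3 -m handwheel '[[0,0,0,0,0,0,0.45],[0,0,0,0,0,0,0.45],[0,0,0,0,0,0,0.45],[0,0,0,0,0,0,0.45],[0,0,-0.02,0,0,0,0.6],[0,0,-0.04,0,0,0,0.8],[0,0,-0.04,0,0,0,1],[0,0,0,0,0,0,1],[0,0,0,0,0,0,1]]'
python3 - <<'E'
from h import *
import pickle
s=snap('wrist'); pickle.dump(s,open('wrist4.pkl','wb')); sc=snap('scene')
f=sc['frame']; w=cv2.resize(s['frame'][130:290,220:350],(455,560),interpolation=2)
q=np.round(proj(sc,(.5438,.012,.035))).astype(int); v=cv2.resize(f[q[1]-28:q[1]+28,q[0]-17:q[0]+17],(340,560),interpolation=2)
cv2.imwrite('pics/v4.png',np.hstack([w,v]))
E
python3 go.py .5439 .0137 .227 14.15
```

```text
time: 10.25
tool_pos: [0.5442, 0.0149, 0.2268]
ee_rot: [[-0.246, 0.969, -0.001], [0.969, 0.246, -0.0], [0.0, -0.001, -1.0]]
contact_force: [-5.9, 0.8, 11.6]
grip_width: 0.0297
time: 11.15
tool_pos: [0.5443, 0.0148, 0.326]
ee_rot: [[-0.246, 0.969, 0.002], [0.969, 0.246, -0.0], [-0.001, 0.002, -1.0]]
contact_force: [-0.5, 0.3, -0.6]
grip_width: 0.0795
t 11.25 p [0.5434 0.015  0.3236] jaw 14.24 shift [-0.0015  0.0004  0.0966] turn [-0.0025 -0.0011  0.0016] w 0.0872 F [ 0.2  0.  -0.5] j [-11.2   8.9 101.2  -0.   70.  -25.4]
```

View pics/v4.png

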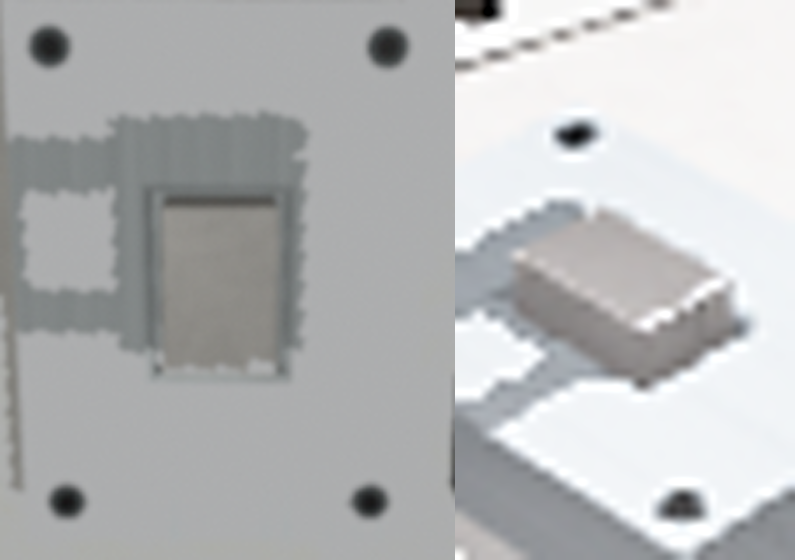

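The spacer sits square inside the pocket outline, crop (162–280, 200–372) within (147–293, 187–380), with its top level. I'll check its height by apparent size and work out the next move.

```bash
python3 - <<'E'
from h import *
import pickle
s=pickle.load(open('wrist4.pkl','rb')); print('cam',ray(s,280,210)[0])
c=lambda x,y:(220+(x+.5)/3.5-.5,130+(y+.5)/3.5-.5)
g=cv2.cvtColor(s['frame'],6)
r=int(round(c(0,280)[1])); print(r,list(zip(range(258,306),g[r,258:306].tolist())))
for z in(.040,.042,.046,.050):
    a,b,d,e=[onz(s,*c(*q),z) for q in((162,203),(280,203),(162,370),(280,370))]
    print(z,'w',np.linalg.norm(a-b)*1e3,'l',np.linalg.norm(a-d)*1e3,'ctr',(a+b+d+e)[:2]/4*1e3)
P=[onz(s,*c(*q),.030)*1e3 for q in((49,47),(388,46),(67,501),(369,501))]; print(np.round(P,1),np.round(np.mean(P,0),1))
E
python3 go.py .5985 .3928 .36 -26
```

```text
cam [0.52746686 0.0821976  0.30656518]
210 [(258, 134), (259, 132), (260, 128), (261, 120), (262, 112), (263, 114), (264, 124), (265, 129), (266, 132), (267, 140), (268, 143), (269, 142), (270, 142), (271, 142), (272, 142), (273, 142), (274, 143), (275, 142), (276, 143), (277, 144), (278, 144), (279, 143), (280, 143), (281, 142), (282, 141), (283, 140), (284, 140), (285, 139), (286, 140), (287, 138), (288, 139), (289, 139), (290, 139), (291, 138), (292, 137), (293, 137), (294, 137), (295, 136), (296, 136), (297, 135), (298, 131), (299, 125), (300, 120), (301, 116), (302, 113), (303, 119), (304, 128), (305, 136)]
0.04 w 30.16569714294391 l 45.00538606733704 ctr [544.73427664  15.06549724]
0.042 w 29.93936828208417 l 44.66771716769558 ctr [544.60472168  15.56917969]
0.046 w 29.48671056036459 l 43.99237936841273 ctr [544.34561178  16.57654458]
0.05 w 29.034052838645003 l 43.31704156912989 ctr [544.08650187  17.58390947]
[[487.2  63.5  30. ]
 [571.1  85.   30. ]
 [518.2 -59.   30. ]
 [601.7 -37.9  30. ]] [544.5  12.9  30. ]
t 11.25 p [0.5434 0.015  0.3236] jaw 14.24 shift [ 0.3527  0.1462 -0.0364] turn [-2.800e-03 -2.000e-04  7.023e-01] w 0.0872 F [ 0.2  0.  -0.5] j [-11.2   8.9 101.2  -0.   70.  -25.4]
```

```bash

python3 -m handwheel '[[0.02,0.008,-0.004,0,0,0,1],[0.039,0.0163,-0.004,0,0,0,1],[0.039,0.0163,-0.004,0,0,0,1],[0.039,0.0163,-0.004,0,0,0,1],[0.039,0.0163,-0.004,0,0,0,1],[0.039,0.0163,-0.004,0,0,0,1],[0.039,0.0163,-0.004,0,0,0,1],[0.039,0.0163,-0.004,0,0,0,1],[0.039,0.0163,-0.004,0,0,0,1],[0.02,0.008,0,0,0,0,1]]'
python3 -m handwheel '[[0,0,0,0,0,0.14,1],[0,0,0,0,0,0.14,1],[0,0,0,0,0,0.14,1],[0,0,0,0,0,0.14,1],[0,0,0,0,0,0.142,1],[0,0,0,0,0,0,1],[0,0,0,0,0,0,1]]'
cat > lug.py <<'E'
from h import *
import pickle
s=snap('wrist','w5'); pickle.dump(s,open('w5.pkl','wb'))
h=cv2.cvtColor(s['frame'],cv2.COLOR_BGR2HSV)
k,L,st,c=cv2.connectedComponentsWithStats(cv2.inRange(h,(20,110,70),(35,255,255)))
for i in range(1,k):
    if st[i,4]<80: continue
    ct=cv2.findContours((L==i).astype(np.uint8),0,1)[0][0][:,0].astype(float)
    P=np.array([onz(s,*q,.062)[:2] for q in ct])*1e3; r=cv2.minAreaRect(P.astype(np.float32)); print(st[i],np.round(c[i]),'at .062',np.round(r[0],1),np.round(r[1],1),round(r[2],1))
E
python3 lug.py; python3 go.py .601 .392 .30 -26
```

```text
time: 12.25
tool_pos: [0.5987, 0.3951, 0.3589]
ee_rot: [[-0.248, 0.969, -0.003], [0.969, 0.248, -0.0], [0.0, -0.003, -1.0]]
contact_force: [0.3, 0.3, 0.3]
grip_width: 0.092
time: 12.95
tool_pos: [0.5991, 0.392, 0.3593]
ee_rot: [[0.435, 0.9, -0.003], [0.9, -0.435, -0.001], [-0.002, -0.002, -1.0]]
contact_force: [-0.1, -0.1, 0.1]
grip_width: 0.092
[384   0 107  46 345] [436.  22.] at .062 [777.9 478.6] [ 2.5 86.5] 86.0
[280 192  10  29 273] [285. 206.] at .062 [601. 394.] [27.3  8.6] 64.4
[ 64 293  39  63 879] [ 78. 320.] at .062 [354.1 373.7] [81.3 27.4] 40.8
[481 296  22  60 544] [493. 329.] at .062 [739.3 184.8] [72.5 21.5] 72.9
[499 372  32   8 106] [515. 375.] at .062 [743.4 115. ] [ 9. 34.] 65.2
t 13.0 p [0.5992 0.392  0.3598] jaw -25.82 shift [0.0009 0.0017 0.0598] turn [-0.0014  0.0016  0.0032] w 0.092 F [-0.2  0.7 -0.3] j [23.6 31.7 68.   0.  80.4 49.4]
```

View pics/w5.png

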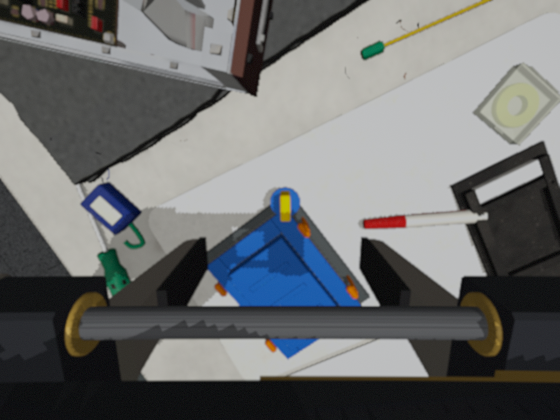

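The lug is at pixel (285,206), fin direction 64.4°, top centre (601,394), matching the top view to 2 mm after its bias. The fingers straddle it freely, so I'm descending until the tips are at z≈0.040.

```bash

python3 -m handwheel '[[0.0013,0.0004,0.03,0,0.002,0.002,0.6],[0.0013,0.0004,0.03,0,0,0,0.6],[0,0,0.03,0,0,0,0.6],[0,0,0.02,0,0,0,0.6],[0,0,0.010,0,0,0,0.6],[0,0,0.008,0,0,0,0.6],[0,0,0,0,0,0,0.6],[0,0,0,0,0,0,0.6]]'
python3 go.py .601 .394 .230 -25.6
```

```text
time: 13.8
tool_pos: [0.6017, 0.3944, 0.2345]
ee_rot: [[0.44, 0.898, 0.003], [0.898, -0.44, 0.003], [0.003, 0.001, -1.0]]
contact_force: [-0.1, -1.0, 0.5]
grip_width: 0.055
t 13.8 p [0.6017 0.3944 0.2345] jaw -26.07 shift [-0.0007 -0.0004  0.0045] turn [ 0.0012 -0.0035 -0.0083] w 0.055 F [-0.1 -1.   0.5] j [23.6 38.9 72.3  0.1 68.6 49.7]
```

```bash

python3 -m handwheel '[[-0.0005,-0.0004,0.0045,0,0,-0.008,0.6],[0,0,0,0,0,0,0.6]]'
python3 -m handwheel '[[0,0,0,0,0,0,0],[0,0,0,0,0,0,0],[0,0,0,0,0,0,0],[0,0,0,0,0,0,0],[0,0,0,0,0,0,0],[0,0,0,0,0,0,0],[0,0,0,0,0,0,0]]' 50
python3 go.py .601 .394 .230 -25.6
```

```text
time: 14.0
tool_pos: [0.6007, 0.394, 0.229]
ee_rot: [[0.432, 0.902, 0.001], [0.902, -0.432, 0.002], [0.002, 0.0, -1.0]]
contact_force: [-1.1, -0.0, 0.1]
grip_width: 0.0552
time: 14.7
tool_pos: [0.6009, 0.3939, 0.2288]
ee_rot: [[0.432, 0.902, 0.002], [0.902, -0.432, 0.001], [0.002, 0.001, -1.0]]
contact_force: [1.3, -1.1, 0.1]
grip_width: 0.0094
t 14.7 p [0.6009 0.3939 0.2288] jaw -25.61 shift [ 0.0001  0.     -0.0012] turn [ 0.0009 -0.0021 -0.0001] w 0.0094 F [ 1.3 -1.1  0.1] j [23.6 39.2 72.6  0.  68.2 49.2]
```

Lug gripped, width 9.4 mm. Peeling by turning about the far corner.

```bash

python3 -m handwheel '[[-0.003,0,-0.0028,0,0.015,0,0],[-0.006,0,-0.0055,0,0.03,0,0],[-0.006,0,-0.0055,0,0.03,0,0],[-0.006,0,-0.0055,0,0.03,0,0],[-0.006,0,-0.0055,0,0.03,0,0],[-0.006,0,-0.0055,0,0.03,0,0],[-0.003,0,-0.0028,0,0.015,0,0],[0,0,0,0,0,0,0],[0,0,0,0,0,0,0]]'
python3 go.py .5449 .0127 .25 -25.6
python3 - <<'E'
from h import *
s=snap('scene'); f=s['frame']; cv2.imwrite('pics/p6.png',cv2.resize(f[90:220,150:310],(800,650),interpolation=2)[:600])
E
```

```text
time: 15.6
tool_pos: [0.5842, 0.3594, 0.2592]
ee_rot: [[0.425, 0.902, 0.079], [0.887, -0.433, 0.163], [0.182, 0.001, -0.983]]
contact_force: [1.2, 0.0, 1.0]
grip_width: 0.0098
t 15.6 p [0.5842 0.3594 0.2592] jaw -25.64 shift [-0.3258  0.1146 -0.0507] turn [ 0.0007 -0.1826 -0.0007] w 0.0098 F [1.2 0.  1. ] j [20.1 30.1 82.4  8.4 60.2 42.1]
```

View pics/p6.png

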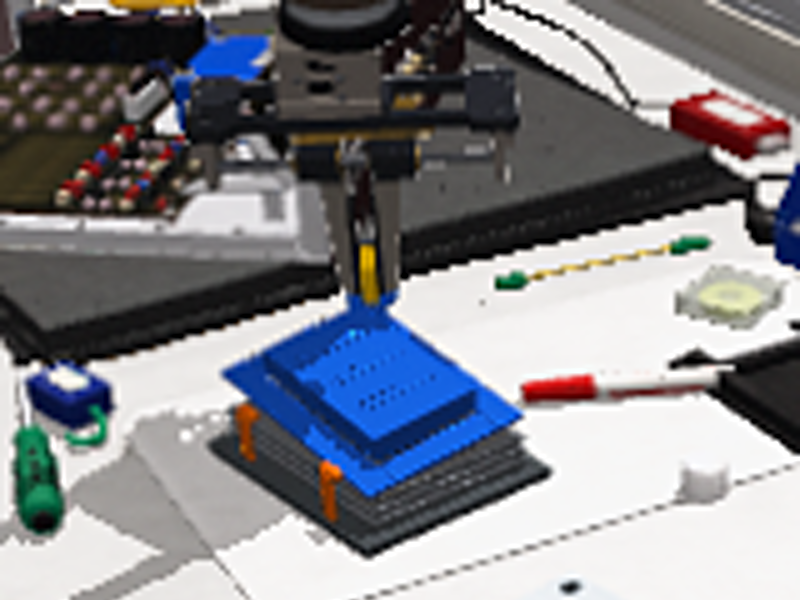

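The cover is raised at the lug corner, with its far corner (370,490) still down and the trays flat on the pad. Continuing the peel.

```bash

python3 -m handwheel '[[-0.003,0,-0.0028,0,0.015,0,0],[-0.006,0,-0.0055,0,0.03,0,0],[-0.006,0,-0.0055,0,0.03,0,0],[-0.006,0,-0.0055,0,0.03,0,0],[-0.006,0,-0.0055,0,0.03,0,0],[-0.006,0,-0.0055,0,0.03,0,0],[-0.006,0,-0.0055,0,0.03,0,0],[-0.006,0,-0.0055,0,0.03,0,0],[-0.003,0,-0.0028,0,0.015,0,0],[0,0,0,0,0,0,0],[0,0,0,0,0,0,0]]'
python3 go.py .5449 .0127 .25 -25.6
```

```text
time: 16.75
tool_pos: [0.5589, 0.3067, 0.2878]
ee_rot: [[0.395, 0.901, 0.178], [0.822, -0.433, 0.369], [0.41, 0.001, -0.912]]
contact_force: [1.2, 0.7, 3.9]
grip_width: 0.0098
t 16.75 p [0.5589 0.3067 0.2878] jaw -25.65 shift [-0.2628  0.1146 -0.0765] turn [ 0.0008 -0.4223 -0.0008] w 0.0098 F [1.2 0.7 3.9] j [14.1 19.2 94.7 23.4 52.4 27.6]
```

```bash

python3 -m handwheel '[[0.003,0,-0.0068,0,0,0,0],[0.004,0,-0.009,0,0,0,0],[0.004,0,-0.009,0,0,0,0],[0.004,0,-0.009,0,0,0,0],[0.006,0,-0.0135,0,0,0,0],[0.008,0,-0.018,0,0,0,0],[0.008,0,-0.018,0,0,0,0],[0.006,0,-0.0135,0,0,0,0],[0.004,0,-0.009,0,0,0,0],[0,0,0,0,0,0,0]]'
python3 go.py .5449 .0127 .25 -25.6
python3 -m handwheel '[[0,0,0,0,-0.04,0,0],[0,0,0,0,-0.06,0,0],[0,0,0,0,-0.06,0,0],[0,0,0,0,-0.06,0,0],[0,0,0,0,-0.06,0,0],[0,0,0,0,-0.06,0,0],[0,0,0,0,-0.05,0,0],[0,0,0,0,-0.03,0,0],[0,0,0,0,0,0,0],[0,0,0,0,0,0,0]]'
cat > see.py <<'E'
from h import *
import sys,pickle
n=sys.argv[1]
s=snap('scene',f'sc{n}'); pickle.dump(s,open(f'sc{n}.pkl','wb')); t=snap('top',f'tp{n}'); pickle.dump(t,open(f'tp{n}.pkl','wb'))
for im,l,b,S in((t,'top',(100,400,120,300),.0),(s,'scene',(100,400,60,300),0)):
    h=cv2.cvtColor(im['frame'],cv2.COLOR_BGR2HSV)
    m=cv2.inRange(h,(5,120,70),(17,255,255)); M=np.zeros_like(m); M[150:270,150:270]=m[150:270,150:270]
    k,_,st,c=cv2.connectedComponentsWithStats(M); print(l,[(np.round(c[i],1).tolist(),int(st[i,4])) for i in range(1,k) if st[i,4]>5])
E
python3 see.py 7; python3 go.py .5449 .0127 .33 -25.6
```

```text
time: 17.75
tool_pos: [0.5589, 0.3064, 0.4053]
ee_rot: [[0.393, 0.902, 0.18], [0.822, -0.433, 0.37], [0.411, 0.002, -0.911]]
contact_force: [-0.3, -0.3, -0.9]
grip_width: 0.0096
t 17.75 p [0.5589 0.3064 0.4053] jaw -25.64 shift [-0.3108  0.1141  0.0303] turn [ 2.500e-03 -4.241e-01 -2.000e-04] w 0.0096 F [-0.3 -0.3 -0.9] j [14.1 12.3 89.1 20.5 63.9 32.9]
time: 18.75
tool_pos: [0.5585, 0.3063, 0.4027]
ee_rot: [[0.433, 0.902, 0.0], [0.902, -0.433, 0.002], [0.002, -0.001, -1.0]]
contact_force: [-0.4, 0.7, -1.6]
grip_width: 0.0094
top [([192.2, 215.6], 13)]
scene [([230.9, 161.1], 14), ([249.2, 171.3], 12), ([198.9, 175.4], 35), ([216.5, 186.8], 39)]
t 18.85 p [0.5586 0.3062 0.403 ] jaw -25.65 shift [-0.2706  0.1147  0.0723] turn [-0.0003 -0.0024 -0.0008] w 0.0094 F [-0.2  0.8 -1.1] j [17.9 18.2 80.9  0.1 80.8 43.5]
```

View pics/sc7.png

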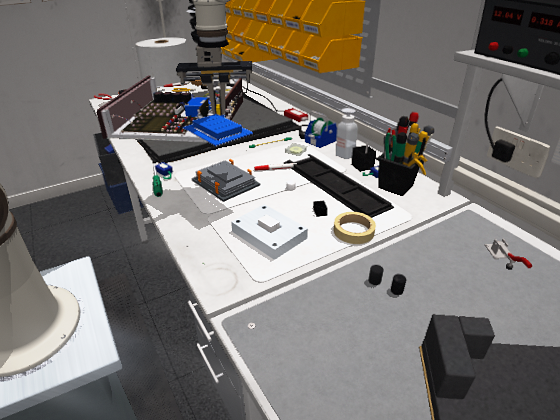

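The cover is off and level at (220,128). The trays are unmoved, with the nibs at the same pixels to about 1 px, and the spacer is seated in the nest at (268,224). Carrying it over.

```bash

python3 -m handwheel '[[-0.0085,0.0057,0,0,0,0,0],[-0.0171,0.0114,0,0,0,0,0],[-0.0214,0.0142,0,0,0,0,0],[-0.0214,0.0142,0,0,0,0,0],[-0.0214,0.0142,0.01,0,0,0,0],[-0.0214,0.0142,0.015,0,0,0,0],[-0.0214,0.0142,0.015,0,0,0,0],[-0.0171,0.0114,0.013,0,0,0,0],[-0.0128,0.0085,0.010,0,0,0,0],[-0.0085,0.0056,0.010,0,0,0,0],[0,0,0,0,0,0,0],[0,0,0,0,0,0,0]]'
python3 see.py 8; python3 go.py .587 .103 .33 -25.6
python3 - <<'E'
from h import *
import pickle
t=pickle.load(open('tp8.pkl','rb')); h=cv2.cvtColor(t['frame'],cv2.COLOR_BGR2HSV); m=cv2.inRange(h,(100,120,40),(125,255,255)); M=np.zeros_like(m); M[180:290,225:330]=m[180:290,225:330]
c=max(cv2.findContours(M,0,1)[0],key=cv2.contourArea)[:,0].astype(float)
P=np.array([onz(t,*q,.134)[:2] for q in c])*1e3; r=cv2.minAreaRect(P.astype(np.float32)); print(r)
s=pickle.load(open('sc8.pkl','rb')); cv2.imwrite('pics/f8.png',np.hstack([cv2.resize(s['frame'][110:270,200:350],(450,480)),cv2.resize(t['frame'][170:280,220:300],(349,480))]))
E
```

```text
time: 20.05
tool_pos: [0.5871, 0.1034, 0.33]
ee_rot: [[0.433, 0.902, 0.001], [0.902, -0.433, 0.002], [0.002, -0.0, -1.0]]
contact_force: [0.3, 0.7, -0.8]
grip_width: 0.0098
top [([192.2, 215.6], 13), ([164.5, 225.0], 14), ([203.3, 250.7], 18), ([175.1, 260.4], 17)]
scene [([230.9, 161.1], 14), ([248.9, 170.3], 7), ([198.9, 175.4], 35), ([216.5, 186.9], 40)]
t 20.15 p [0.5873 0.1039 0.3307] jaw -25.58 shift [-0.0009  0.0001  0.0007] turn [ 0.0012 -0.0029  0.0003] w 0.0097 F [ 0.   0.7 -0.4] j [-1.6 15.8 92.2  0.1 71.8 23.9]
((544.9021606445312, -2.0664138793945312), (108.91752624511719, 118.09617614746094), 10.748662948608398)
```

View pics/f8.png

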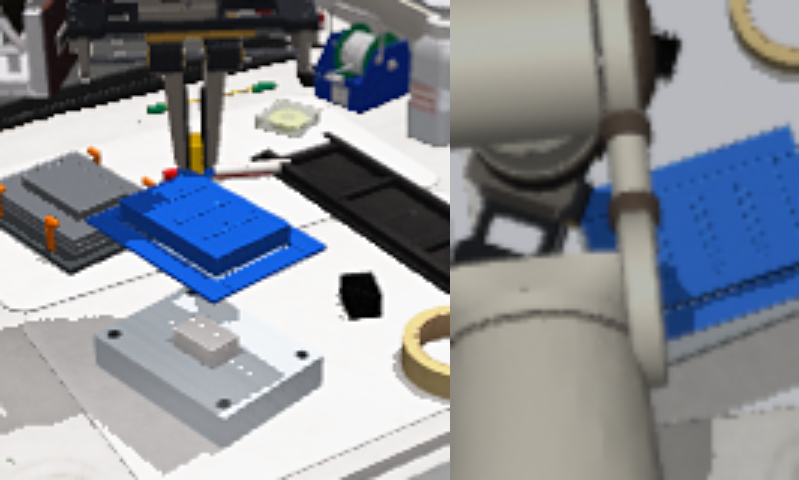

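The cover hangs level over the nest. Its x centre is 545 mm, and the visible edge plus the half-length gives y ≈ 14 mm, against the pocket at (544.5, 13). The nibs are all at their starting pixels. Settling briefly, then handing in.

```bash

python3 -m handwheel '[[0,0,0,0,0,0,0],[0,0,0,0,0,0,0],[0,0,0,0,0,0,0],[0,0,0,0,0,0,0]]'
python3 -c "from workcell import sign_off; print(sign_off())"
```

```text
time: 20.55
tool_pos: [0.5871, 0.1033, 0.33]
ee_rot: [[0.432, 0.902, 0.001], [0.902, -0.432, 0.002], [0.002, 0.0, -1.0]]
contact_force: [-0.6, 0.5, -0.6]
grip_width: 0.0094
the job is handed in; nothing more can be done
None
```

I seated the spacer in the nest pocket and released it, then peeled the cover off by its lug. I handed in at 20.6 s with the cover held over the nest; the sign-off gave no verdict.

**Spacer:** Its top measures 30 × 45 mm at z ≈ 0.041, which means it sits on the pocket floor. It is square and about 2.5 mm off the pocket centre, inside the 6 mm limit.

**Peel:** I turned the cover up to about 0.42 rad about the far corner. The picture at about 0.18 rad shows that corner still down and the trays flat.

**Final pose:**
- **Position:** The cover's centre is about 1 mm from the pocket's as far as I could see. The arm hid one end of the cover from the top camera, so its y position comes from one visible edge.
- **Height:** The underside is about 10 cm above the nest, worked out from the tool height and not measured directly.
- **Hold:** The cover is level and the tool still, with the grip at 50 N and the fingers 9.4 mm apart on the lug.
- **Trays:** The nibs are within about 1 px of where they started in both views.
- **Bystanders:** The arm stayed clear of them, but I checked them only by eye in the scene pictures (the capacitors last before the final carry), without measuring.

**Disagreements on the way:**
- The top camera read about 2.5 mm low in x compared with the wrist camera. I trusted the wrist camera, since it matched the spacer in the gripper.
- The spacer slipped about 5 mm down in the fingers when lifted, so I first took touching the pocket floor for a jam on its edge. I pressed it down twice, up to about 29 N, before recentring and releasing it.

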